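Uncap a test riser of unknown thread

ROBOT

A 6-joint arm with a two-finger parallel gripper is mounted at the origin on the work surface. World frame = base frame: x ahead of the robot, y to its left, z up, the work surface at z = 0. Lengths are in m, angles in rad, forces in N, time in s.
With the tool pointing down it reaches from about 0.325 to 0.775 m from the base axis. Payload 5.5 kg.
Tool frame: the origin (TCP) lies between the finger pads; the fingertips stand 8 mm ahead of it and the grasp point (between the pads) lies 11 mm behind it (tcp_to_tips is the distance from the TCP to the fingertips, in m); z points along the fingers, y is the line along which they close (so a half turn about z gives the same grasp; the last joint's range is limited). The gripper opens to 88 mm and grips with 3 to 60 N. Pads are 20 mm wide; open, the fingers measure 115 mm over their backs; the gripper's body (75 mm by 178 mm) begins 61 mm behind the grasp point.
Start: joints at [1.043, 0.091, 1.231, -0, 1.82, -0.057], TCP at [0.272, 0.535, 0.231] pointing down, gripper open.
Joint ranges: [-2.87, 2.87], [-0.86, 2.18], [0.17, 2.46], [-1.51, 4.65], [0.06, 2.69], [-2.65, 2.65]. Speed limits (rad/s): [2.57, 2.57, 3.01, 3.14, 3.14, 3.14].

INTERFACE

Orientations are given as a unit quaternion [w, x, y, z].
In Python, from bench import * gives the robot as it stands. Calls block until the motion is done:
- move_to(position, orientation): joint-space move of the TCP to a pose.
- move_l(position, speed=0.15, orientation=None): straight line of the TCP; orientation=None keeps the orientation; speed is the mean speed in m/s.
- movej(angles): joint-space move.
- gripper_open() and close(): open the fingers fully, or close them until they stop; the grip force is fixed at half the most.
- hold(seconds).
- inverse_kinematics(position, orientation): joint angles nearest the present ones, or None.
- state(): the state.
- get_image(name): name is "scene" or "top" or "wrist"; returns a dict with "frame" (480x640x3 uint8, blue, green, red), "depth" (480x640 float32, m along the optical axis (not along the pixel's ray), 0 where there is no reading), "camera_matrix" (3x3 intrinsics, pixels), "k1" (the pictures are not rectified: a ray, as slopes to the right and down, at radius r is drawn at 1 + k1 r^2 times it, then the intrinsics apply), "view" (4x4, takes a point from world to camera coordinates). Camera axes: x right, y up, looking along -z (the intrinsics and any distortion apply to the point x, -y, -z); pixel columns grow to the right and rows downward; lengths in m; the calibration is good to about 2 mm. A picture is of the moment at which its call begins.
A pose or a line that the arm cannot do raises IKError and nothing moves.
- job_done(): hands the job in; it is judged then, once.
The state is a dict: "time": time; "joint_pos": joint angles; "dq": joint speeds; "joint_torque": joint torques, N m; "ee_pos": TCP position; "ee_rot": TCP orientation; "ft_force": force on the tool from outside, world axes, zero at the start; "moment": the same for the moment, N m; "finger_gap": finger opening in m; "finger_force": force on a finger pad.
Only numpy, scipy, OpenCV 4.12 (cv2) and the standard library are available. Lean on these libraries where they do the work, as an engineer would, in place of code of your own. Each camera call takes 0.05 s, during which the arm holds its last target. There are 200 camera calls.

TASK

Get the grey test riser ready for its check valve. First stand the brass check valve upright on the table halfway between the riser and the blue tin, in line with them, and let go of it; then take the red cap off the riser - its thread may be ordinary or reversed, so try gently which way it loosens - and finish while still holding the cap upright in the gripper, lifted at least 10 cm above where it sat. Leave everything else where it is.

Things in the scene. Friction and masses are not known exactly. Their poses are not given: they have to be found in the camera images.
- riser_top (a point): Centre of the mouth of the capped riser: upright grey pipe, 72 mm outside diameter, rim 85 mm above the table, fixed on a steel base plate. x axis: level, away from the robot, towards a green strainer housing (78 mm across, 90 mm high) 110 mm behind; z up. The line through the riser along its y axis (both ways) passes through the centres of the two tins.
- cap_knob (a point): Centre of the red cap's square knob, the part to grip: 40 x 40 mm, 42 mm tall, its faces square to the cap's x and y axes; this point is half-way up, 27 mm above the riser's rim. Below it a red flange, 72 mm across and 6 mm thick, rests on the rim; a plug and a brass cross-bar reach down inside the pipe. A white stripe on the knob's top and a white mark on the flange lie along the cap's x axis. About 0.2 kg.
- cap_foot (a point): Lowest point of the cap on its axis (underside of the brass cross-bar), 55.5 mm below the centre of the knob; 28.5 mm below the riser's rim at the start. z axis: up along the cap.
- valve_mid (a point): Centre of the brass check valve, a round upright body 38 mm in diameter and 82 mm tall, about 0.35 kg, standing loose on the table (this point is 41 mm above its foot). z axis: up along it.
- tin_mid (a point): Centre of the blue tin of jointing paste, 68 mm in diameter, 75 mm tall, standing 250 to 275 mm from the riser (centre to centre), to its left or its right. Stays where it is.
- white_mid (a point): Centre of a white tin of the same size on the other side of the riser. Bystander, stays.
- tee_mid (a point): Grey plastic pipe tee standing near the robot on the side opposite to the valve's start, 80 mm long, 48 mm wide, 70 mm tall; this point is 35 mm up. Bystander.
- carton_mid (a point): Centre of a small brown carton, 90 x 120 x 70 mm, towards the right edge. Bystander.
- collar_mid (a point): Centre of a grey plastic pipe collar (ring), 90 mm across, 40 mm tall, between the robot and the riser. Bystander.
- wrench_grip (a point): Handle of a steel wrench lying at the left edge. Bystander.
- cap: The whole red cap; origin as point cap_foot. Quick thread of unseen hand, different from job to job. Loosening way (anticlockwise from above if ordinary, clockwise if reversed) it turns easily without rising and can be lifted straight out once turned 55 to 105 degrees (80 is best); the other way it stops dead within 12 degrees. Until free it lifts only 2.5 mm.
- valve: The brass check valve as a whole; origin at the centre of its foot.
- manifold: The fixed riser, base plate (210 x 100 x 12 mm) and strainer housing as a whole; origin on the table under the riser's centre, axes as riser_top.
There are look-alikes about, which are no part of the job. Leave any white look-alike of the valve alone.

How it is judged:
On the way, in this order (a step that is already met when the one before it is completed fails the run):
1. the check valve stands released halfway between riser and blue tin, the cap still in the riser (horizontal distance between valve_mid and riser_top between 0.108 and 0.165 m and horizontal distance between valve_mid and tin_mid between 0.108 and 0.165 m and x of valve_mid in the frame of riser_top between -0.02 and 0.02 m and angle between valve_mid's own z axis and vertical below 0.1 rad and height (world z) of valve_mid below 0.046 m and contact force between valve and the arm below 0.05 N and contact force between valve and the fingers below 0.05 N and linear speed of valve below 0.02 m/s and z of cap_foot in the frame of riser_top below -0.015 m), for 0.2 s.
2. the cap is off, out of the riser (z of cap_foot in the frame of riser_top above 0.01 m), for 0.1 s.
At the end, for the whole second after the job is handed in: Valve upright, released on the table, within 20 mm of the riser-to-blue-tin line and 108 to 165 mm from each centre; cap held still by the fingers alone, within 0.25 rad of upright, its foot 60 mm or more above the riser's rim (horizontal distance between valve_mid and riser_top between 0.108 and 0.165 m and horizontal distance between valve_mid and tin_mid between 0.108 and 0.165 m and x of valve_mid in the frame of riser_top between -0.02 and 0.02 m and angle between valve_mid's own z axis and vertical below 0.1 rad and height (world z) of valve_mid below 0.046 m and contact force between valve and the arm below 0.05 N and contact force between valve and the fingers below 0.05 N and z of cap_foot in the frame of riser_top above 0.06 m and angle between cap_foot's own z axis and vertical below 0.25 rad and contact force between cap and the fingers above 1 N and contact force between cap and manifold below 0.05 N and linear speed of cap below 0.03 m/s and linear speed of valve below 0.02 m/s); the arm keeps its last pose, push and grip.
It fails at once if a bystander (tins, tee, carton, collar, wrench) is moved by more than 20 mm (distance of any of tin_mid, white_mid, tee_mid, carton_mid, collar_mid, wrench_grip from where it was at the start of the episode above 0.02 m).
It fails at once if the check valve is knocked over (angle between valve_mid's own z axis and vertical above 0.7 rad).
It also fails if it takes over 67 s, if anything falls off the work surface, if the arm or the gripper's body presses on something with over 40 N, if the wrist force passes 120 N, or if a joint passes its speed limit or range.

## Working session

There is one attempt and no reset: what is moved stays moved. The work goes in short steps, each a Python script; the robot and the scene stay as the last script left them, time stands still between calls to the robot, and variables do not carry over. Pictures are saved under pics/ and viewed, at most 10 in all, crops included, and the job is handed in when it is done.

```bash
ls; mkdir -p pics; cat > h.py <<'E'
from bench import *
import numpy as np, cv2, pickle
def snap(name,fn):
    d=get_image(name); cv2.imwrite(f'pics/{fn}.png',d['frame']); pickle.dump({k:np.array(v) for k,v in d.items()},open(f'pics/{fn}.pkl','wb')); return d
def load(fn): return pickle.load(open(f'pics/{fn}.pkl','rb'))
def ray(d,u,v):
    K=d['camera_matrix']; p=np.array([(u-K[0,2])/K[0,0],(v-K[1,2])/K[1,1]]); q=p.copy()
    for _ in range(20): q=p/(1+float(d['k1'])*(q@q))
    return q
def px(d,u,v,z=None):
    "world point at pixel: by depth, or on plane z"
    q=ray(d,u,v); c=np.array([q[0],-q[1],-1.]); M=np.linalg.inv(d['view'])
    o=M[:3,3]; r=M[:3,:3]@c
    if z is None:
        return o+r*float(np.median(d['depth'][int(v)-1:int(v)+2,int(u)-1:int(u)+2]))
    return o+r*(z-o[2])/r[2]
E
python3 - <<'E'
from h import *
for n in ('top','scene'):
    d=snap(n,n+'0'); print(n,np.linalg.inv(d['view'])[:3,3],d['k1'])
print(state())
E
```

```text
pics
top [0.36184096 0.00130676 1.27550652] 0.016407248338521026
scene [ 1.37143596 -0.39295354  1.17541892] -0.04914947906255832
{'time': 0.1, 'joint_pos': array([ 1.04325905e+00,  9.17533840e-02,  1.23177981e+00,  5.28428335e-06,
        1.81982033e+00, -5.66434888e-02]), 'dq': array([-3.50545338e-05, -1.64247409e-03, -3.12715685e-03,  1.86304492e-05,
        3.13450392e-04,  2.71037321e-04]), 'joint_torque': array([ 2.31318372e-03, -4.47857916e+01, -4.07567596e+01,  7.01086340e-02,
        2.85851781e-02, -9.02875718e-05]), 'ee_pos': array([0.272045  , 0.53448224, 0.22962993]), 'ee_rot': array([-2.55977389e-04,  2.33276851e-01,  9.72409963e-01, -8.42403374e-04]), 'ft_force': array([ 0.08317029, -0.47446187, -0.89757547]), 'moment': array([-0.01771943,  0.01240108, -0.01992561]), 'finger_force': 0.0, 'finger_gap': 0.08792826262872883}
```

View pics/top0.png

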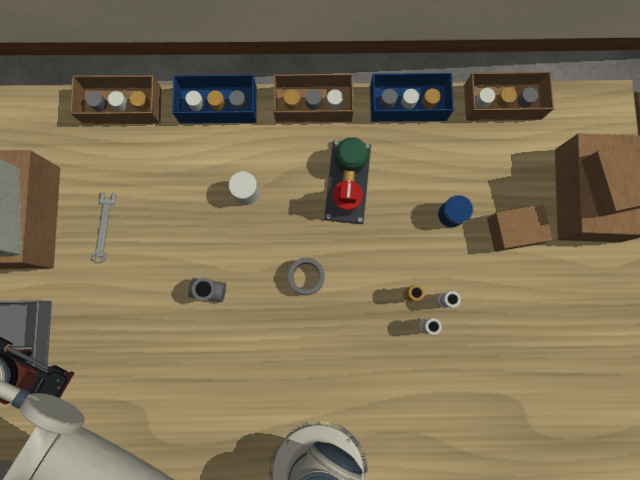

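View pics/scene0.png

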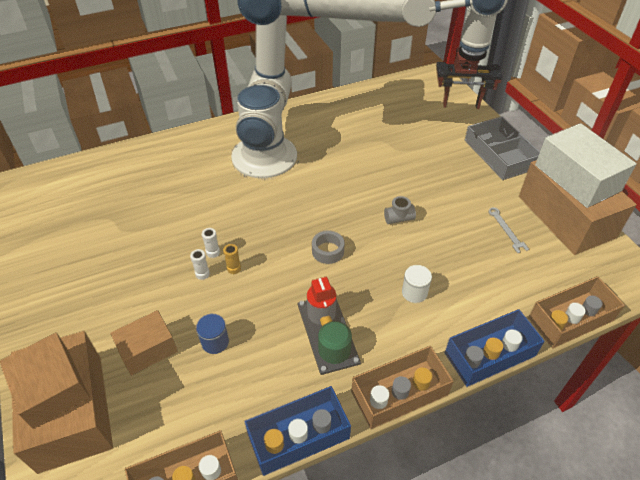

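Top view: the valve candidates are a brass/ochre cylinder at (415,293) and two white ones at (452,299) and (432,326). The brass one fits, since white look-alikes are excluded. The capped riser is at (348,194), the blue tin at (456,211), the white tin at (243,187), the tee at (207,290) and the collar at (306,276). I'll confirm in an enlarged crop.

```bash
python3 - <<'E'
from h import *
d=load('top0'); c=d['frame'][130:340,300:500]
cv2.imwrite('pics/crop0.png',cv2.resize(c,(570,598),interpolation=cv2.INTER_CUBIC))
# top-surface points by depth -> mean centres within height bands
D=d['depth']
def blob(u0,v0,R,zlo,zhi,cond=None):
    P=[]
    for v in range(v0-R,v0+R+1):
        for u in range(u0-R,u0+R+1):
            if D[v,u]<=0: continue
            q=px1(u,v)
            if zlo<q[2]<zhi: P.append(q)
    P=np.array(P); (c,r)=cv2.minEnclosingCircle(P[:,:2].astype(np.float32))
    return P.mean(0).round(4),np.round(c,4),round(r,4),len(P)
M=np.linalg.inv(d['view'])
def px1(u,v):
    q=ray(d,u,v); return M[:3,3]+M[:3,:3]@np.array([q[0],-q[1],-1.])*float(D[v,u])
for n,a in dict(valve=(415,293,14,.07,.1),blue=(456,211,24,.065,.09),white=(243,186,24,.065,.09),knob=(348,190,22,.122,.15),flange=(348,194,22,.08,.1),strainer=(352,153,24,.08,.11),w1=(452,299,12,.06,.1),w2=(432,326,12,.06,.1),collar=(306,276,26,.03,.05),tee=(207,290,26,.05,.09),carton=(520,228,30,.06,.09)).items():
    try: print(n,*blob(*a))
    except Exception as e: print(n,e)
E
```

```text
valve [ 0.4144 -0.2335  0.082 ] [ 0.4146 -0.2347] 0.0194 217
blue [ 0.6136 -0.3475  0.0755] [ 0.6152 -0.3476] 0.0358 637
white [0.6784 0.1734 0.0751] [0.6796 0.1743] 0.0347 626
knob [ 0.6468 -0.078   0.1323] [ 0.6475 -0.0785] 0.0268 306
flange [ 0.6405 -0.0756  0.0907] [ 0.6485 -0.0777] 0.0364 368
strainer [ 0.755  -0.0914  0.0872] [ 0.7567 -0.0916] 0.0386 692
w1 [ 0.3981 -0.3184  0.0816] [ 0.3983 -0.3201] 0.0197 229
w2 [ 0.3369 -0.2705  0.0819] [ 0.3364 -0.2713] 0.02 237
collar [0.4605 0.0232 0.0398] [0.4603 0.0232] 0.045 507
tee [0.4302 0.2632 0.0696] [0.4315 0.2637] 0.0392 438
carton [ 0.5702 -0.5025  0.0701] [ 0.5709 -0.5047] 0.074 1863
```

View pics/crop0.png

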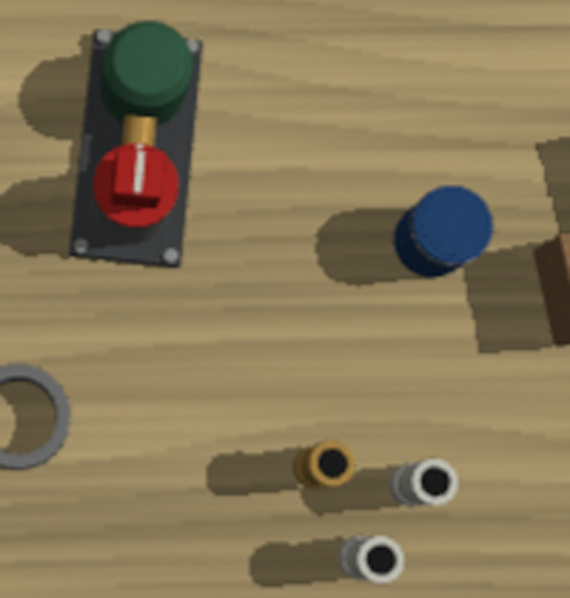

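The crop confirms it: brass ring at crop (331,463), with two white ones at (434,482) and (380,559). All measured sizes and heights fit, and riser to blue tin is 0.272 m. I'll pick the valve with the closing axis at −37.5°, which clears both white look-alikes, and place it at the midpoint.

```bash
cat >> h.py <<'E'
def down(phi):
    "tool down, closing axis at phi (deg) from world x"
    t=np.radians((phi+90)/2); return [0,np.cos(t),np.sin(t),0]
def st(*a):
    s=state(); print(*a,'t',round(s['time'],2),'p',np.round(s['ee_pos'],4),'gap',round(s['finger_gap'],4),'ff',round(s['finger_force'],1),'F',np.round(s['ft_force'],1),'M',np.round(s['moment'],2),'j6',round(s['joint_pos'][5],3)); return s
E
python3 - <<'E'
from h import *
V=[.4145,-.2345]; T=[.631,-.213]
q=down(-37.5)
move_to([*V,.17],q); st()
move_l([*V,.044],.12); st(); close(); s=st('grip')
if s['finger_gap']>.03:
    move_l([*V,.13],.15); st('lift')
    move_l([*T,.13],.2); snap('top','top1')
    st()
E
```

```text
t 2.87 p [ 0.4149 -0.234   0.1701] gap 0.0878 ff 0.0 F [ 0.9  0.4 -0.5] M [-0.03  0.05  0.02] j6 0.068
t 4.07 p [ 0.415  -0.2348  0.045 ] gap 0.0878 ff 0.0 F [ 0.3 -0.7 -0.1] M [-0.03  0.09  0.01] j6 0.068
grip t 4.89 p [ 0.4144 -0.2345  0.044 ] gap 0.0375 ff 30.0 F [-0.5  0.2  0.4] M [-0.01  0.14 -0.02] j6 0.068
lift t 5.62 p [ 0.4141 -0.2342  0.1287] gap 0.0378 ff 30.0 F [-0.4  0.2 -2.8] M [-0.04  0.17  0.  ] j6 0.068
t 6.91 p [ 0.6304 -0.2132  0.1299] gap 0.0379 ff 30.0 F [-0.1  0.5 -3.3] M [-0.04  0.09  0.01] j6 0.278
```

The valve is held (gap 38 mm, about 3.3 N). Next: set it down, release, then look at the cap from above.

```bash
python3 - <<'E'
from h import *
T=[.631,-.213]
move_l([*T,.06],.12); move_l([*T,.0445],.04); st('down'); gripper_open(); st('open')
move_l([*T,.2],.15)
move_to([.60,-.075,.32],down(0)); hold(.3); st()
snap('top','top2'); d=snap('wrist','wrist2'); print(np.linalg.inv(d['view'])[:3].round(3))
E
```

```text
down t 8.18 p [ 0.6308 -0.213   0.0441] gap 0.0378 ff 30.0 F [ 0.4 -0.4 -2.8] M [-0.04  0.09 -0.04] j6 0.278
open t 9.08 p [ 0.631  -0.213   0.0445] gap 0.0877 ff 0.0 F [ 0.1  0.4 -1.2] M [-0.07  0.13 -0.04] j6 0.278
t 11.33 p [ 0.6    -0.0759  0.3185] gap 0.0877 ff 0.0 F [0.4 0.9 0.3] M [-0.03 -0.01 -0.04] j6 -0.18
[[ 1.     0.001  0.001  0.601]
 [-0.001  0.966  0.259 -0.006]
 [-0.001 -0.259  0.966  0.473]]
```

View pics/wrist2.png

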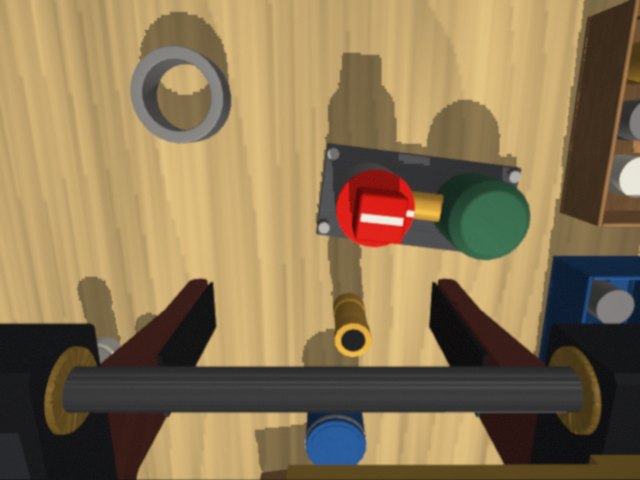

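View pics/top2.png

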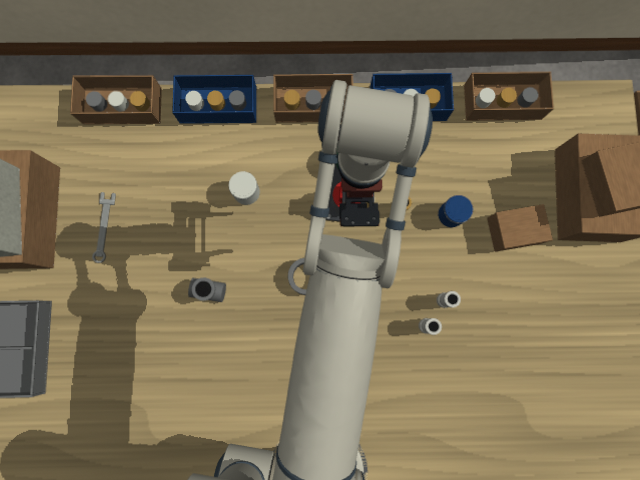

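The wrist view shows the valve standing upright at (352,340) between the riser cap (376,208) and the blue tin (335,440). The white stripe runs from (361,217) to (403,222), with the flange mark at (410,213). The top view shows the arm over the riser and bystanders undisturbed. Now I'll measure the valve position, stripe yaw and knob centre.

```bash
python3 - <<'E'
from h import *
d=load('wrist2'); f=d['frame'].astype(int); D=d['depth']
def cloud(u0,v0,u1,v1,zlo,zhi,m=None):
    P=np.array([px(d,u,v) for v in range(v0,v1) for u in range(u0,u1) if D[v,u]>0 and (m is None or m[v,u])])
    return P[(P[:,2]>zlo)&(P[:,2]<zhi)]
for n,a in dict(valve=(325,315,380,365,.076,.09),knob=(335,165,420,250,.126,.14),strainer=(430,165,535,265,.084,.1)).items():
    P=cloud(*a); c,r=cv2.minEnclosingCircle(P[:,:2].astype(np.float32)); R=cv2.minAreaRect((P[:,:2]*1000).astype(np.float32))
    print(n,P.mean(0).round(4),np.round(c,4),round(r,4),np.round(R[0],1),np.round(R[1],1),R[2],len(P))
w=(f.min(2)>170); 
P=np.array([px(d,u,v,.133) for v in range(205,235) for u in range(355,408) if w[v,u] and u<406])
vx,vy,x0,y0=cv2.fitLine(P[:,:2].astype(np.float32),cv2.DIST_HUBER,0,1e-4,1e-4).ravel()
print('stripe',np.degrees(np.arctan2(vy,vx)),x0,y0,len(P))
for a in ((361,217),(403,222)): print(px(d,*a,.133))
E
```

```text
valve [ 0.6308 -0.2137  0.0824] [ 0.6307 -0.2154] 0.0192 [ 631.1 -215.2] [37.4 36.5] 88.6529769897461 1063
knob [ 0.6478 -0.0789  0.1333] [ 0.6483 -0.0799] 0.0266 [648.4 -80.2] [40.5 40.3] 83.40204620361328 2381
strainer [ 0.7558 -0.0924  0.0886] [ 0.7577 -0.094 ] 0.0347 [757.3 -93.7] [67.3 67.4] 28.06547737121582 4067
stripe -6.208791 0.6482636 -0.08018446 295
[ 0.6316951  -0.07813993  0.133     ]
[ 0.6659244  -0.08232916  0.133     ]
```

Valve is placed 0.135 m from both centres. The knob centre is (0.648, −0.079.5) with yaw −6.5°. Gripping it and testing the thread gently.

```bash
python3 - <<'E'
from h import *
C=[.648,-.0795]; q=down(-6.5)
move_to([*C,.2],q); move_l([*C,.103],.1); st('at'); close(); s=st('grip')
j=np.array(s['joint_pos']); j0=j[5]
for k in range(1,9):
    j[5]=j0-np.radians(3*k); movej(j); s=st('ccw',3*k)
    if abs(s['moment'][2])>.8: break
E
```

```text
at t 13.13 p [ 0.6485 -0.0796  0.1041] gap 0.0881 ff 0.0 F [ 0.4  0.9 -0.3] M [-0.11  0.12 -0.01] j6 -0.061
grip t 13.93 p [ 0.6479 -0.0795  0.103 ] gap 0.0402 ff 30.0 F [-0.7  0.   0.2] M [-0.01  0.13  0.01] j6 -0.061
ccw 3 t 14.18 p [ 0.6479 -0.0795  0.103 ] gap 0.0396 ff 30.0 F [ 0.1  0.7 -0.5] M [0.01 0.03 0.05] j6 -0.112
ccw 6 t 14.43 p [ 0.648  -0.0795  0.103 ] gap 0.0397 ff 30.0 F [ 0.2  0.2 -0.1] M [-0.04  0.03  0.03] j6 -0.163
ccw 9 t 14.68 p [ 0.6479 -0.0795  0.103 ] gap 0.0399 ff 30.0 F [ 0.   0.5 -0.1] M [-0.11  0.02  0.01] j6 -0.215
ccw 12 t 14.93 p [ 0.6479 -0.0795  0.103 ] gap 0.04 ff 30.0 F [1.  0.  0.8] M [-0.06  0.01  0.03] j6 -0.268
ccw 15 t 15.18 p [ 0.6479 -0.0795  0.103 ] gap 0.0399 ff 30.0 F [ 0.4 -0.5  0.6] M [-0.12 -0.01 -0.01] j6 -0.32
ccw 18 t 15.43 p [ 0.6479 -0.0795  0.103 ] gap 0.04 ff 30.0 F [ 1.1  0.2 -1.1] M [-0.08 -0.01  0.01] j6 -0.372
ccw 21 t 15.68 p [ 0.6479 -0.0795  0.103 ] gap 0.0399 ff 30.0 F [-0.8  0.3 -0.1] M [-0.04  0.02  0.03] j6 -0.425
ccw 24 t 15.93 p [ 0.6479 -0.0795  0.103 ] gap 0.0398 ff 30.0 F [-0.5 -0.6 -0.6] M [-0.03 -0.05  0.04] j6 -0.477
```

It turns easily past 12° with no stop, so this is the loosening way. Continuing to 80°, then a test lift.

```bash
python3 - <<'E'
from h import *
s=state(); j=np.array(s['joint_pos']); j0=-.061
for a in (40,60,80):
    j[5]=j0-np.radians(a); movej(j); s=st(a)
    if abs(s['moment'][2])>1: raise SystemExit
p=np.array(s['ee_pos'])
for dz in (.003,.006,.012):
    move_l(p+[0,0,dz],.02); s=st('lift',dz)
    if s['ft_force'][2]<-12: raise SystemExit
move_l(p+[0,0,.15],.1); hold(.5); st('up'); snap('wrist','wrist3'); snap('scene','scene3')
E
```

```text
40 t 16.31 p [ 0.648  -0.0795  0.103 ] gap 0.0395 ff 30.0 F [-0.   0.5 -0.7] M [-0.08 -0.01  0.03] j6 -0.754
60 t 16.73 p [ 0.648  -0.0795  0.103 ] gap 0.04 ff 30.0 F [-0.1 -0.4 -0.4] M [-0.12 -0.03  0.07] j6 -1.102
80 t 17.16 p [ 0.648  -0.0795  0.103 ] gap 0.0398 ff 30.0 F [ 0.6 -0.8 -0.1] M [-0.11 -0.05  0.04] j6 -1.451
lift 0.003 t 17.46 p [ 0.6479 -0.0794  0.1059] gap 0.0399 ff 30.0 F [-0.2 -0.4 -2.7] M [ 0.01 -0.01  0.  ] j6 -1.456
lift 0.006 t 17.76 p [ 0.6481 -0.0795  0.1092] gap 0.0398 ff 30.0 F [ 0.4 -0.3 -1.2] M [-0.03  0.04  0.02] j6 -1.457
lift 0.012 t 18.21 p [ 0.6481 -0.0795  0.1152] gap 0.04 ff 30.0 F [ 0.4 -0.1 -2.7] M [ 0.01  0.03 -0.04] j6 -1.457
up t 20.24 p [ 0.648  -0.0795  0.253 ] gap 0.0399 ff 30.0 F [ 0.2 -0.1 -2. ] M [-0.03  0.03 -0.01] j6 -1.457
```

View pics/scene3.png

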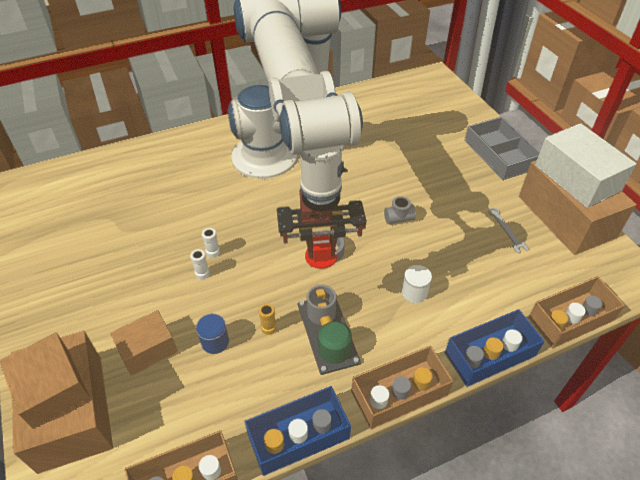

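The cap hangs upright in the gripper at (321,255) above the open riser (321,300). The valve stands at (267,318) between the riser and the blue tin, and the bystanders are unmoved.

```bash
python3 -c "
from bench import *
print(job_done())"
```

```text
the job is handed in; nothing more can be done
None
```

The job is handed in: the brass valve stands released about 0.135 m from both the riser and the blue tin, and the cap (ordinary thread, loosened anticlockwise) is held upright 15 cm above its seat. The clock read about 20 s at the last check, and no verdict came back.

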